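# Pile angle brackets in alternating directions beside the marking laser

### The arm

A 6-joint arm with a two-finger parallel gripper is mounted at the origin on a cart in front of the work surface, level with it; the furniture and walls round the work are solid. World frame = base frame: x ahead of the robot, y to its left, z up, the work surface at z = 0. Lengths are in m, angles in rad, forces in N, time in s.
With the tool pointing down it reaches from about 0.2 to 0.875 m from the base axis. Payload 3.4 kg.
Tool frame: the origin (TCP) lies midway between the tips of the shut fingers; the grasp point (between the pads) lies 19 mm behind it; z points along the fingers, y is the line along which they close (so a half turn about z gives the same grasp; the last joint's range is limited). The gripper opens to 94 mm and grips with 3 to 60 N. Pads are 16 mm wide; open, the fingers measure 119 mm over their backs; the gripper's body (75 mm by 177 mm) begins 78 mm behind the grasp point.
Start: joints at [1.207, 0.276, 1.505, -0, 1.361, -0.121], TCP at [0.138, 0.558, 0.177] pointing down, gripper open.
Joint ranges: [-2.89, 2.89], [-0.75, 2.08], [0.22, 2.7], [-1.18, 4.32], [0.11, 2.71], [-2.7, 2.7]. Speed limits (rad/s): [2.57, 2.57, 3.14, 3.14, 3.14, 3.14].

### API

Orientations are given as a rotation vector (axis times angle).
In Python, from cell import manip, grab_frame, close_job, trace, tip_of, readout gives the robot as it stands. Calls block until the motion is done:
- manip.move_to(position, orientation): joint-space move of the TCP to a pose.
- manip.move_l(position, feed=0.15, frame=None, force_limit=None): straight line of the TCP; frame=None keeps the orientation; feed is the mean speed in m/s. With force_limit (N) it stops when the force on the tool has changed by that much, and returns True; else False.
- manip.goto_joints(angles): joint-space move.
- manip.open_jaws() and manip.close(): open the fingers fully, or close them until they stop; the grip force is fixed at half the most.
- manip.wait(seconds).
- manip.inverse_kinematics(position, orientation): joint angles nearest the present ones, or None.
- grab_frame(name): name is "scene" or "top"; returns a dict with "pixels" (480x640x3 uint8, blue, green, red), "depth" (480x640 float32, m along the optical axis (not along the pixel's ray), 0 where there is no reading), "camera_matrix" (3x3 intrinsics, pixels), "k1" (the pictures are not rectified: a ray, as slopes to the right and down, at radius r is drawn at 1 + k1 r^2 times it, then the intrinsics apply), "extrinsics" (4x4, takes a point from camera to world coordinates). Camera axes: x right, y up, looking along -z (the intrinsics and any distortion apply to the point x, -y, -z); pixel columns grow to the right and rows downward; lengths in m; the calibration is good to about 2 mm. A picture is of the moment at which its call begins.
A pose or a line that the arm cannot do raises manip.IKError and nothing moves.
- close_job(): hands the job in; it is judged then, once.
Trained networks look in the newest picture that a camera, given by its name, has taken for a name from the list of things; names that differ only in an ending like _2 or _b are one class to them, and where a whole thing is asked for, a point or a joint stands for the part that bears it (a point fixed in the world has none). Each returns a list of dicts, best first, with "score" (0 to 1); they miss things now and then, are a little off and sometimes report something else, mostly with a low value. They report only what shows in the picture. A call takes as long as a camera call. They do not tell look-alikes from the thing itself.
- trace(camera, query): "pixels" (480x640 bool, what is visible of it) and "xy" ([column, row] in pixels, amid what is visible of it).
- tip_of(camera, query): "xy" ([column, row] in pixels: a listed point, or the origin of a listed thing).
Readings, each from a call of its own:
- readout.read_t(): time.
- readout.read_q(): joint angles.
- readout.read_qvel(): joint speeds.
- readout.read_effort(): joint torques, N m.
- readout.read_tool_pos(): TCP position.
- readout.read_orientation(): TCP orientation.
- readout.read_force(): force on the tool from outside, world axes, zero at the start.
- readout.read_ft_torque(): the same for the moment, N m.
- readout.read_width(): finger opening in m.
- readout.read_grasp_force(): force on a finger pad.
Only numpy, scipy, OpenCV 4.12 (cv2) and the standard library are available. Lean on these libraries where they do the work, as an engineer would, in place of code of your own. Each camera call takes 0.05 s, during which the arm holds its last target. There are 200 camera calls.

### The job

Pile up the three steel angle brackets so that they wait, compact and balanced, for laser marking. Leave the large one where it lies; lay the medium one flat on its leg, facing the opposite way, lined up and with its upright flange flush over the large one's free end; then lay the small one flat on the medium one's leg, turned back to face the same way as the large one, lined up and with its flange flush over the medium one's free end.

Things in the scene. Friction and masses are not known exactly. Their poses are not given: they have to be found in the camera images.
- large_leg (a point): Large grey steel angle bracket, loose, 0.6 kg, base of the pile, lying on its leg at the right of the table. Leg 120 long, 60 wide, 10 mm thick; low flange at one end, 10 thick, top 24 above the table. Point: centre of the leg's upper face, 10 above the table; x points along the leg from flange to free end, z up. Flange outer face at x = -60, free end at x = +60.
- medium_flange (a point): Medium grey steel angle bracket, loose, about 0.18 kg, lying on its leg, flange upright. Leg 95 long, 50 wide, 10 mm thick; flange at one end 10 thick, 50 wide, top 50 above the leg's underside; pinch it across its thickness from above. Point: centre of the flange, 25 above the underside; x points along the leg to its free end, z up. Flange outer face at x = -5, free end at x = +90.
- small_flange (a point): Small grey steel angle bracket, loose, about 0.10 kg, lying on its leg, flange upright. Leg 60 long, 40 wide, 10 mm thick; flange at one end 10 thick, 40 wide, top 45 above the leg's underside; pinch it across its thickness from above. Point: centre of the flange, 22.5 above the underside; x points along the leg to its free end, z up. Flange outer face at x = -5, free end at x = +55.
Things that resemble listed ones, but are neither listed nor needed, are in the scene too. What is shaped like the part that bears small_flange but pink is not meant.

How it is judged:
By the outcome, as a careful person would: the job done as asked, in the order asked, and still so for the second after the job is handed in, with the robot touching nothing.
It also fails if it takes over 61 s, if anything falls off the work surface, if the arm or the gripper's body presses on something with over 40 N, if the wrist force passes 120 N, or if a joint passes its speed limit or range.

## Working session

There is one attempt and no reset: what is moved stays moved. The work goes in short steps, each a Python script; the robot and the scene stay as the last script left them, time stands still between calls to the robot, and variables do not carry over. Pictures are saved under pics/ and viewed, at most 10 in all, crops included, and the job is handed in when it is done.

```bash
mkdir -p pics; ls
cat > h.py <<'E'
import numpy as np, cv2
from cell import manip, grab_frame, close_job, trace, tip_of, readout
def cloud(f):
    K=f["camera_matrix"];d=f["depth"];v,u=np.mgrid[:480,:640]
    dist=np.array([f["k1"],0,0,0,0.])
    # k1 model: distorted = r(1+k1 r^2) -> OpenCV
    p=cv2.undistortPoints(np.stack([u.ravel(),v.ravel()],1).astype(np.float64)[:,None],K,dist)[:,0].reshape(480,640,2)
    P=np.stack([p[...,0]*d,-p[...,1]*d,-d,np.ones_like(d)],-1)
    W=(P@np.array(f["extrinsics"]).T)[...,:3]; W[d==0]=np.nan
    return W
E
python3 - <<'E'
from h import *
for c in("scene","top"):
    f=grab_frame(c); cv2.imwrite(f"pics/{c}0.png",f["pixels"]); W=cloud(f)
    print(c,np.round(f["extrinsics"],3).tolist(),f["k1"])
    for n in("large_leg","medium_flange","small_flange"):
        for r in trace(c,n): 
            u,v=map(int,r["xy"]);print(n,"tr",round(r["score"],2),r["xy"],r["pixels"].sum(),np.round(np.nanmedian(W[r["pixels"]],0),3))
        for r in tip_of(c,n): 
            u,v=map(int,r["xy"]);print(n,"tip",round(r["score"],2),r["xy"],np.round(W[v,u],3))
print(readout.read_t())
E
```

```text
pics
scene [[0.695, 0.505, -0.512, 0.106], [-0.719, 0.472, -0.51, -0.714], [-0.016, 0.723, 0.691, 0.64], [0.0, 0.0, 0.0, 1.0]] -0.11867063859687486
large_leg tr 0.86 [356.3, 311.1] 2261 [ 0.489 -0.418  0.011]
large_leg tip 0.63 [354.7, 306.5] [ 0.494 -0.408  0.01 ]
large_leg tip 0.41 [357.5, 220.8] [ 0.629 -0.297  0.049]
medium_flange tr 0.66 [339.9, 219.2] 1071 [ 0.632 -0.256  0.012]
medium_flange tip 0.88 [358.9, 221.4] [ 0.633 -0.296  0.044]
small_flange tr 0.7 [267.6, 245.6] 587 [ 0.484 -0.219  0.021]
small_flange tr 0.66 [312.0, 275.2] 786 [ 0.489 -0.323  0.012]
small_flange tip 0.66 [320.6, 277.8] [ 0.487 -0.336  0.035]
top [[-0.005, 0.998, -0.06, 0.51], [-1.0, -0.006, -0.02, -0.297], [-0.021, 0.06, 0.998, 0.908], [0.0, 0.0, 0.0, 1.0]] -0.0910548681538044
large_leg tip 0.68 [398.2, 281.1] [ 0.495 -0.413  0.01 ]
medium_flange tr 0.59 [305.5, 205.1] 1531 [ 0.635 -0.246  0.01 ]
medium_flange tip 0.88 [326.8, 196.6] [ 0.643 -0.286  0.048]
small_flange tr 0.85 [339.6, 285.0] 765 [ 0.492 -0.306  0.01 ]
small_flange tr 0.84 [275.7, 284.0] 823 [ 0.491 -0.193  0.01 ]
small_flange tip 0.91 [349.4, 281.3] [ 0.496 -0.325  0.045]
small_flange tip 0.56 [288.5, 290.1] [ 0.481 -0.22   0.045]
0.7
```

Run:
```python
import cv2
im=cv2.imread("pics/top0.png")[150:350,220:470]
cv2.imwrite("pics/topcrop.png",cv2.resize(im,None,fx=3,fy=3,interpolation=cv2.INTER_CUBIC))
```

```text
(no output)
```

View pics/scene0.png

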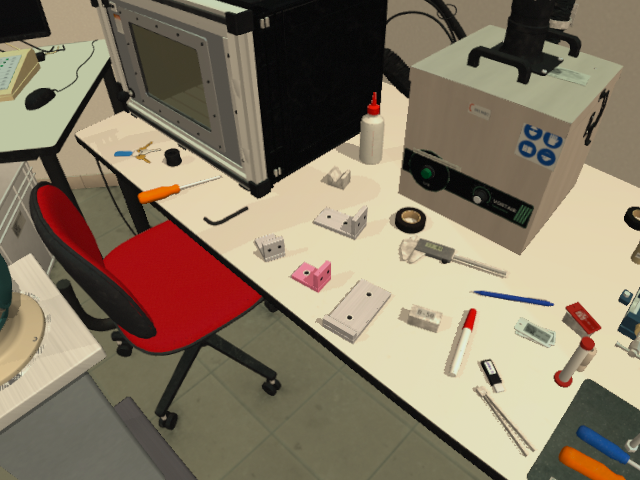

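View pics/topcrop.png

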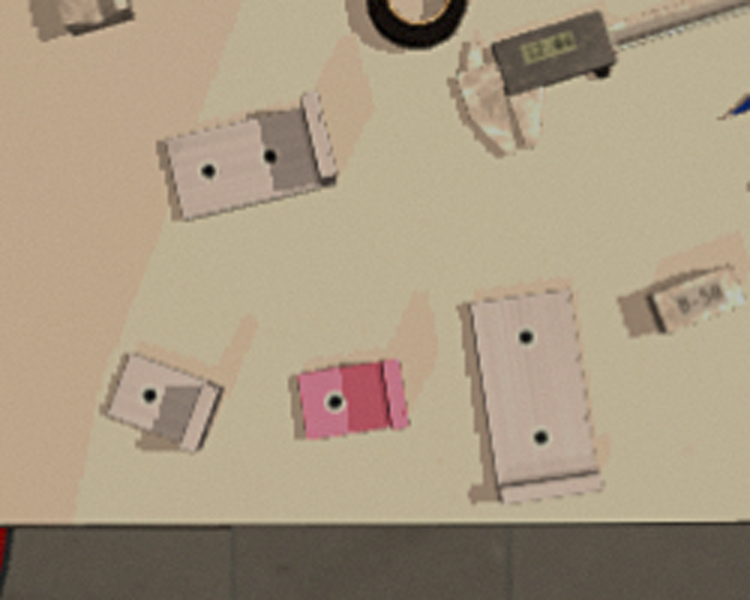

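View pics/top0.png

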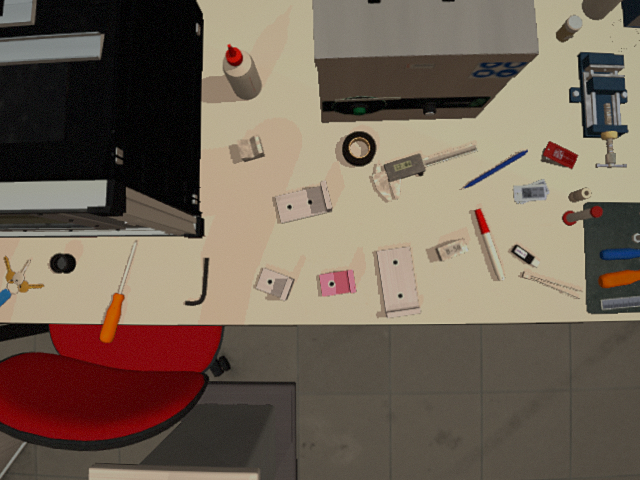

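Grey small bracket is at top (274,283), and its pink look-alike at (336,283) is rejected. Medium is at (303,203) and large at (398,281) with its flange towards the robot. The other grey items are the block at (247,149) and the "B-50" weight at (452,248). I'll fit model silhouettes to the height masks.

```bash
cat >> h.py <<'E'
from scipy.optimize import minimize
DIM=dict(large=(.120,.060,.024),medium=(.095,.050,.050),small=(.060,.040,.045)) # L,W,H
def box(x0,x1,w,z0,z1): return np.array([[x,y,z] for x in(x0,x1) for y in(-w/2,w/2) for z in(z0,z1)])
def proj(f,P):
    E=np.linalg.inv(np.array(f["extrinsics"])); C=P@E[:3,:3].T+E[:3,3]
    C=C*[1,-1,-1]
    return cv2.projectPoints(C,np.zeros(3),np.zeros(3),np.array(f["camera_matrix"],float),np.array([f["k1"],0,0,0,0.]))[0][:,0]
def render(f,name,p,z0,roi,S=8):
    # p: x,y (centre of the leg outline),yaw (flange->free end); supersampled silhouette
    L,Wd,H=DIM[name];u0,v0,u1,v1=roi;c,s=np.cos(p[2]),np.sin(p[2])
    m=np.zeros(((v1-v0)*S,(u1-u0)*S),np.uint8)
    for b in(box(-L/2,L/2,Wd,z0,z0+.01),box(-L/2,-L/2+.01,Wd,z0,z0+H)):
        q=b.copy();q[:,0]=p[0]+c*b[:,0]-s*b[:,1];q[:,1]=p[1]+s*b[:,0]+c*b[:,1]
        px=(proj(f,q)-[u0,v0]+.5)*S-.5
        cv2.fillConvexPoly(m,cv2.convexHull(np.round(px*16).astype(np.int32)),255,shift=4)
    return cv2.resize(m,None,fx=1/S,fy=1/S,interpolation=cv2.INTER_AREA)/255.
def fit(f,name,p0,z0=0.,zmin=.005,mask=None,fixyaw=False):
    W=cloud(f);u,v=proj(f,np.array([[p0[0],p0[1],z0+.01]]))[0].astype(int)
    r=60; roi=(max(u-r,0),max(v-r,0),min(u+r,640),min(v+r,480)); sl=np.s_[roi[1]:roi[3],roi[0]:roi[2]]
    if mask is None:
        mask=(W[...,2]>z0+zmin)&(np.hypot(W[...,0]-p0[0],W[...,1]-p0[1])<DIM[name][0]*.5+.022)
        n,lab,st,_=cv2.connectedComponentsWithStats(mask.astype(np.uint8)); mask=lab==1+np.argmax(st[1:,4])
    M=mask[sl].astype(float)
    cost=lambda d:np.abs(render(f,name,[p0[0]+d[0]/1e3,p0[1]+d[1]/1e3,p0[2]+d[2]/50],z0,roi)-M).sum()
    best=min((minimize(cost,[0,0,y0],method="Nelder-Mead",options=dict(initial_simplex=np.array([[0,0,y0],[8,0,y0],[0,8,y0],[0,0,y0+8]]),xatol=.02,fatol=.02)) for y0 in(-5,0,5)),key=lambda r:r.fun)
    d=best.x
    return np.array([p0[0]+d[0]/1e3,p0[1]+d[1]/1e3,p0[2]+d[2]/50]),best.fun,M.sum()
E
cat > look.py <<'E'
from h import *
for c in("top","scene"):
    f=grab_frame(c);W=cloud(f)
    z=W[...,2][(abs(W[...,0]-.56)<.03)&(abs(W[...,1]+.36)<.03)];print(c,"table z",np.nanmedian(z),np.nanstd(z))
    for n,p in dict(large=(.495,-.413,1.66),medium=(.635,-.25,1.77),small=(.49,-.2,1.15)).items():
        print(n,*[np.round(a,4) for a in fit(f,n,p)])
    if c=="top": # obstacles: tall things close by
        for x0 in np.arange(.3,.9,.06): print([round(float(np.nanmax(np.append(W[...,2][(abs(W[...,0]-x0)<.03)&(abs(W[...,1]-y)<.03)],-9))),2) for y in np.arange(.24,-.66,-.06)])
E
python3 look.py
```

```text
top table z 0.0001524144500196778 0.0030947906320400774
large [ 0.4944 -0.4132  0.1403] 75.8 2289.0
medium [ 0.6357 -0.2441  1.8004] 57.7255 1494.0
small [ 0.4915 -0.1926  1.2095] 36.3059 761.0
[-0.16, -0.21, -0.19, -0.12, -0.11, -0.73, -0.73, -0.72, -0.73, -0.73, -0.73, -0.73, -0.73, -0.73, -0.73, -0.73]
[-0.32, -0.32, 0.03, -0.32, -0.32, -0.73, -0.73, -0.73, -0.73, -0.73, -0.72, -0.73, -0.73, -0.73, -0.73, -0.73]
[0.01, 0.01, 0.03, 0.02, 0.0, 0.01, 0.0, 0.01, 0.0, 0.0, 0.01, 0.03, 0.0, 0.01, 0.0, 0.0]
[0.01, 0.01, 0.02, 0.02, 0.01, 0.01, 0.01, 0.05, 0.05, 0.05, 0.05, 0.02, 0.0, 0.01, 0.02, 0.01]
[0.03, 0.03, 0.01, 0.01, 0.01, 0.01, 0.0, 0.02, 0.01, 0.05, 0.01, 0.01, 0.03, 0.03, 0.02, 0.01]
[0.18, 0.22, 0.3, 0.39, 0.4, 0.39, 0.01, 0.01, 0.02, 0.05, 0.01, 0.0, 0.01, 0.03, 0.02, 0.0]
[-9.0, -9.0, -9.0, 0.39, 0.39, 0.39, 0.01, 0.01, 0.01, 0.05, 0.01, 0.01, 0.01, 0.01, 0.01, 0.01]
[-9.0, -9.0, -9.0, 0.39, 0.39, 0.39, 0.03, 0.03, 0.01, 0.02, 0.02, 0.02, 0.01, 0.01, 0.01, 0.03]
[-9.0, -9.0, 0.38, 0.39, 0.39, 0.39, 0.03, 0.03, 0.01, 0.3, 0.3, 0.3, 0.3, 0.3, 0.0, 0.0]
[-9.0, -9.0, 0.38, 0.39, 0.38, 0.38, 0.17, 0.14, 0.01, 0.3, 0.31, 0.3, 0.3, 0.3, 0.0, 0.0]
[-9.0, -9.0, -9.0, -9.0, -9.0, 0.29, 0.14, 0.11, 0.01, -9.0, -9.0, -9.0, -9.0, -9.0, -9.0, 0.0]
scene table z 0.00038892773417653626 0.35149605687718616
large [ 0.4974 -0.4133  0.1397] 111.8863 2176.0
medium [ 0.6405 -0.2437  1.8108] 99.8196 1018.0
small [ 0.4951 -0.1924  1.1879] 56.8941 570.0
```

```bash
cat >> h.py <<'E'
from scipy.spatial.transform import Rotation as R
def rv(a): # tool down, closing line (tool y) at yaw a
    return R.from_matrix(np.array([[-np.sin(a),np.cos(a),0],[np.cos(a),np.sin(a),0],[0,0,-1.]]).T).as_rotvec()
def avg(c,n=5):
    fs=[grab_frame(c) for _ in range(n)];f=dict(fs[-1]);D=np.stack([x["depth"] for x in fs]).astype(float);D[D==0]=np.nan
    f["depth"]=np.nan_to_num(np.nanmedian(D,0));return f
def wrap(a): return (a+np.pi)%(2*np.pi)-np.pi
def flange(name,p): # flange centre xy
    return p[:2]-(DIM[name][0]/2-.005)*np.array([np.cos(p[2]),np.sin(p[2])])
E
python3 - <<'E'
from h import *
import json,warnings;warnings.simplefilter("ignore")
out={}
for c in("top","scene"):
    f=avg(c)
    for n,p in dict(large=(.495,-.413,.14),medium=(.637,-.244,1.80),small=(.493,-.1925,1.2)).items():
        r=fit(f,n,p);print(c,n,*[np.round(a,4) for a in r]);out[c+n]=r[0].tolist()
json.dump(out,open("m.json","w"))
m={n:(np.array(out["top"+n])+out["scene"+n])/2 for n in DIM}
q0=readout.read_q();print(q0)
A=lambda p,a:manip.inverse_kinematics(p,rv(a))
for n in("medium","small"):
  for k in(0,np.pi):
    a=m[n][2]+k; b=m["large"][2]+k+(np.pi if n=="medium" else 0)
    for s,xy,yy in(("pick",flange(n,m[n]),a),("place",(.54 if n=="medium" else .48,-.41),b)):
        q=A([*xy,.15],yy);print(n,s,round(k,1),None if q is None else np.round(q,2))
E
```

```text
top large [ 0.4944 -0.4132  0.1403] 63.6627 2300.0
top medium [ 0.6356 -0.2441  1.7975] 47.3922 1504.0
top small [ 0.4915 -0.1925  1.2096] 30.3059 764.0
scene large [ 0.4978 -0.4132  0.14  ] 99.2275 2187.0
scene medium [ 0.6407 -0.2435  1.8045] 90.5647 1024.0
scene small [ 0.4952 -0.1922  1.198 ] 52.2 576.0
[ 1.20702010e+00  2.75883075e-01  1.50490798e+00 -8.70059448e-06
  1.36068986e+00 -1.20990276e-01]
medium pick 0 [-0.51  0.49  1.23  0.    1.42 -2.31]
medium place 0 [-0.75  0.45  1.31 -0.    1.39  2.25]
medium pick 3.1 [-0.51  0.49  1.23 -0.    1.42  0.83]
medium place 3.1 [-0.75  0.45  1.31  0.    1.39 -0.89]
small pick 0 [-0.55  0.23  1.64  0.    1.27 -1.75]
small place 0 [-0.82  0.38  1.42  0.    1.34 -0.96]
small pick 3.1 [-0.55  0.23  1.64 -0.    1.27  1.39]
small place 3.1 [-0.82  0.38  1.42 -0.    1.34  2.18]
```

```bash
cat > pick_medium.py <<'E'
from h import *
import json
o=json.load(open("m.json"));m={n:(np.array(o["top"+n])+o["scene"+n])/2 for n in DIM}
q=np.array(readout.read_q());t0=q[0]
p=np.array([.38*np.cos(1.33),.38*np.sin(1.33),.32])
manip.move_to(p,readout.read_orientation());print(np.round(readout.read_q(),2))
n="medium";fl=flange(n,m[n]);a=m[n][2]+np.pi
print("flange",fl)
manip.move_to([.33,-.15,.32],rv(a))
manip.move_to([*fl,.12],rv(a));print(readout.read_t())
print("hit",manip.move_l([*fl,.018],feed=.12,force_limit=8))
print(readout.read_tool_pos())
manip.close();print("w",readout.read_width(),readout.read_grasp_force(),readout.read_tool_pos())
manip.move_l([*fl,.12],feed=.15);print("w",readout.read_width(),readout.read_force(),readout.read_t())
for c in("scene",): cv2.imwrite("pics/held1.png",grab_frame(c)["pixels"][120:360,180:500])
E
python3 pick_medium.py
```

```text
[ 1.15 -0.08  1.57  0.    1.65 -0.18]
flange [ 0.64783856 -0.28515625]
5.8
hit False
[ 0.64853845 -0.28554926  0.01904396]
w 0.009113106457202914 29.99982923269272 [ 0.64789886 -0.28523944  0.01801734]
w 0.008921446468239901 [-0.42981767  0.29675982 -2.90789214] 8.9
```

View pics/held1.png

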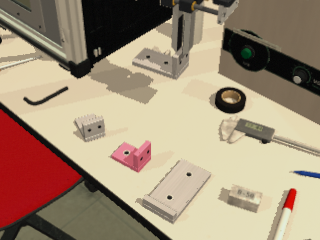

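The medium is held level in the gripper at crop (165,60), and the large at crop (175,190) is undisturbed. Placing it now.

```bash
cat >> h.py <<'E'
def target(name,big):
    L=big[:2];d=np.array([np.cos(big[2]),np.sin(big[2])])
    s={"medium":.0125,"small":-.005}[name]
    return np.array([*(L+s*d),big[2]+(np.pi if name=="medium" else 0)])
E
cat > place_medium.py <<'E'
from h import *
import json,warnings;warnings.simplefilter("ignore")
o=json.load(open("m.json"));m={n:(np.array(o["top"+n])+o["scene"+n])/2 for n in DIM}
t=target("medium",m["large"]);fl=flange("medium",t);a=t[2]+np.pi
print("target",t,fl)
manip.move_to([*fl,.12],rv(a))
manip.move_l([*fl,.045],feed=.15)
print("hit",manip.move_l([*fl,.024],feed=.03,force_limit=5),readout.read_tool_pos(),readout.read_force())
manip.open_jaws();P=readout.read_tool_pos()
manip.move_l([*fl,.15],feed=.2)
manip.move_to([.42,-.22,.3],rv(a)) ;print(readout.read_t())
out={}
for c in("top","scene"):
    f=avg(c)
    if c=="top": cv2.imwrite("pics/pl1.png",cv2.resize(f["pixels"][180:340,300:460],None,fx=3,fy=3,interpolation=cv2.INTER_CUBIC))
    r=fit(f,"medium",t,z0=.01,zmin=.005);print(c,*[np.round(x,4) for x in r],"err vs cam large (mm, along/lat,deg)")
    Lg=np.array(o[c+"large"]);e=r[0]-target("medium",Lg);cs,s=np.cos(Lg[2]),np.sin(Lg[2])
    print(np.round([(cs*e[0]+s*e[1])*1e3,(-s*e[0]+cs*e[1])*1e3,np.degrees(wrap(e[2]))],2))
E
python3 place_medium.py
```

```text
target [ 0.50850156 -0.41146812  3.2817074 ] [ 0.55058506 -0.40553271]
hit True [ 0.55057043 -0.40546322  0.02746522] [-0.41255166  0.26797226  2.73353371]
14.85
top [ 0.5088 -0.4134  3.2865] 60.0157 1564.0 err vs cam large (mm, along/lat,deg)
[ 1.7  -2.23  0.27]
scene [ 0.5123 -0.4134  3.2792] 91.2 1880.0 err vs cam large (mm, along/lat,deg)
[ 1.81 -2.22 -0.13]
```

View pics/pl1.png

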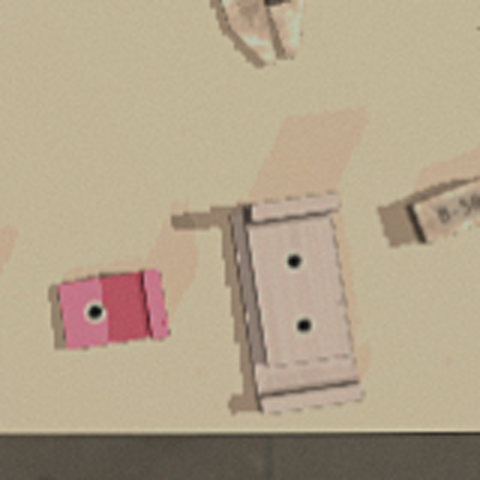

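The medium sits on the large's leg. Both cameras agree it is 1.75 mm too far along and 2.2 mm to one side (right in the crop). I'll regrip it and correct that.

```bash
cat > fix_medium.py <<'E'
from h import *
import json,warnings;warnings.simplefilter("ignore")
o=json.load(open("m.json"));m={n:(np.array(o["top"+n])+o["scene"+n])/2 for n in DIM}
y=m["large"][2];d=np.array([np.cos(y),np.sin(y)]);nn=np.array([-d[1],d[0]])
t=target("medium",m["large"]);fl=flange("medium",t);a=t[2]+np.pi
manip.move_to([*fl,.10],rv(a))
manip.move_l([*fl,.029],feed=.12,force_limit=8)
manip.close();print(readout.read_width())
manip.move_l([*fl,.035],feed=.05)
g=fl-.00175*d+.0022*nn
manip.move_l([*g,.035],feed=.03)
print("hit",manip.move_l([*g,.024],feed=.03,force_limit=5),readout.read_tool_pos())
manip.open_jaws();manip.move_l([*g,.15],feed=.2)
manip.move_to([.42,-.22,.3],rv(a));print(readout.read_t())
tt=t.copy();tt[:2]+=g-fl; json.dump(tt.tolist(),open("med.json","w"))
for c in("top","scene"):
    f=avg(c)
    if c=="top": cv2.imwrite("pics/pl2.png",cv2.resize(f["pixels"][180:340,300:460],None,fx=3,fy=3,interpolation=cv2.INTER_CUBIC))
    r=fit(f,"medium",t,z0=.01,zmin=.005)
    Lg=np.array(o[c+"large"]);e=r[0]-target("medium",Lg)
    print(c,r[0],np.round([d@e[:2]*1e3,nn@e[:2]*1e3,np.degrees(wrap(e[2]))],2))
E
python3 fix_medium.py
```

```text
0.009024023267916181
hit True [ 0.54911669 -0.40394478  0.02794654]
22.5083
top [ 0.50715012 -0.41149509  3.2825334 ] [ 0.34 -0.11  0.04]
scene [ 0.51041539 -0.41139633  3.27486192] [ 0.22  0.07 -0.38]
```

View pics/pl2.png

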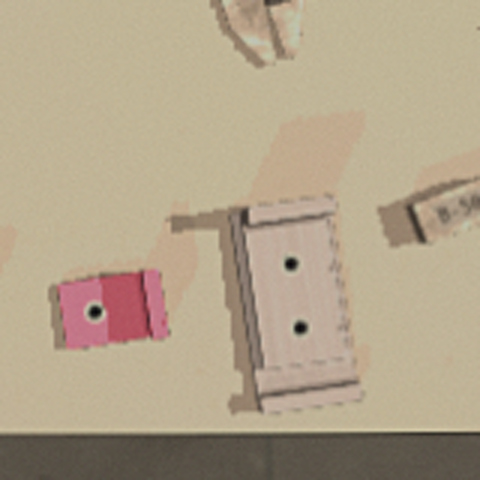

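The medium is now within 0.4 mm. The robot-exact pinch position also shows the top camera is true to about 0.5 mm, so I'll use it for the small bracket.

```bash
cat > small.py <<'E'
from h import *
import json,warnings;warnings.simplefilter("ignore")
o=json.load(open("m.json"));b=np.array([.0005,0,0])
sm=np.array(o["topsmall"])-b;lg=np.array(o["toplarge"])-b
d=np.array([np.cos(lg[2]),np.sin(lg[2])]);nn=np.array([-d[1],d[0]])
fl=flange("small",sm);a=sm[2];print(fl)
manip.move_to([*fl,.12],rv(a))
print("hit",manip.move_l([*fl,.018],feed=.12,force_limit=8))
manip.close();print("w",readout.read_width(),readout.read_grasp_force())
manip.move_l([*fl,.14],feed=.2);print("w",readout.read_width())
t=target("small",lg);fl=flange("small",t);a=t[2]
manip.move_to([*fl,.14],rv(a))
manip.move_l([*fl,.055],feed=.15)
print("hit",manip.move_l([*fl,.034],feed=.03,force_limit=5),readout.read_tool_pos())
manip.open_jaws();json.dump(readout.read_tool_pos().tolist(),open("sp.json","w"))
manip.move_l([*fl,.15],feed=.2)
manip.move_to([.42,-.22,.3],rv(a));print(readout.read_t())
for c in("top","scene"):
    f=avg(c)
    if c=="top": cv2.imwrite("pics/pl3.png",cv2.resize(f["pixels"][180:340,300:460],None,fx=3,fy=3,interpolation=cv2.INTER_CUBIC))
    else: cv2.imwrite("pics/pl3s.png",cv2.resize(f["pixels"][200:370,260:460],None,fx=3,fy=3,interpolation=cv2.INTER_CUBIC))
    Lg=np.array(o[c+"large"]);T=target("small",Lg)
    # mask: above medium leg, excluding medium flange (along coordinate beyond +42 mm)
    W=cloud(f);al=(W[...,:2]-Lg[:2])@d
    mk=(W[...,2]>.025)&(al<.042)&(np.hypot(W[...,0]-T[0],W[...,1]-T[1])<.052)
    r=fit(f,"small",T,z0=.02,mask=mk);e=r[0]-T
    print(c,r[1:],np.round([d@e[:2]*1e3,nn@e[:2]*1e3,np.degrees(wrap(e[2]))],2))
E
python3 small.py
```

```text
[ 0.48216097 -0.21589932]
hit False
w -2.7628019236780816e-05 0.0
w -9.796959166505175e-05
hit False [ 0.46428145 -0.41750979  0.0340408 ]
32.6917
top (np.float64(9.0), np.float64(9.0)) [130.52 122.49  19.21]
scene (np.float64(9.0), np.float64(9.0)) [189.4  55.7  31. ]
```

View pics/pl3.png

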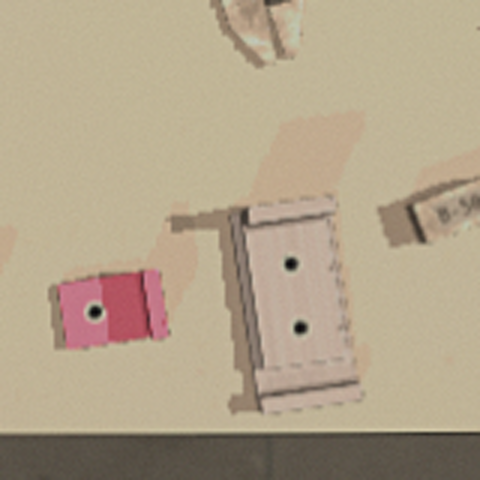

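View pics/pl3s.png

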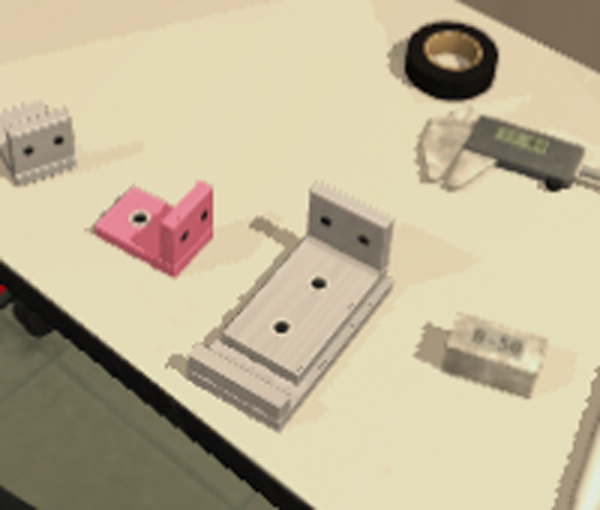

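The pile's first stage is intact, but the jaws closed on nothing at the small bracket. I'll check where it lies now.

Run:
```python
from h import *
import json,warnings;warnings.simplefilter("ignore")
f=avg("top",3);W=cloud(f)
r=fit(f,"small",(.4915,-.1925,1.21));print(r)
for x in trace("top","small_flange"): print(x["score"],x["xy"])
for x in tip_of("top","small_flange"): u,v=map(int,x["xy"]);print(x["score"],x["xy"],W[v,u])
m=(np.hypot(W[...,0]-.49,W[...,1]+.19)<.06);h=m&(W[...,2]>.03);print("high pts",h.sum(),np.nanmean(W[h],0),np.nanmax(W[m][:,2]))
c=W[h][:,:2];print(cv2.minAreaRect((c*1000).astype(np.float32)))
s=grab_frame("scene")["pixels"][200:300,210:340];a=cv2.resize(s,(520,400),interpolation=cv2.INTER_CUBIC)
b=cv2.resize(f["pixels"][240:330,240:300],(267,400),interpolation=cv2.INTER_CUBIC);cv2.imwrite("pics/sm.png",np.hstack([a,b]))
print(readout.read_t(),readout.read_width())
```

```text
(array([ 0.4537043 , -0.12206479,  4.63859836]), np.float64(2721.9764705882353), np.float64(3614.0))
0.95 [283.1, 283.2]
0.71 [338.7, 284.0]
0.96 [350.6, 278.6] [ 0.50144245 -0.32636454  0.04374471]
0.87 [287.3, 289.3] [ 0.48310085 -0.2180337   0.04433659]
high pts 27195 [ 0.4647192  -0.21311214  0.67993876] 0.7599142999712682
((475.141845703125, -210.74977111816406), (66.18101501464844, 70.15753936767578), 6.482452869415283)
33.4917 0.09416284424608058
```

View pics/sm.png

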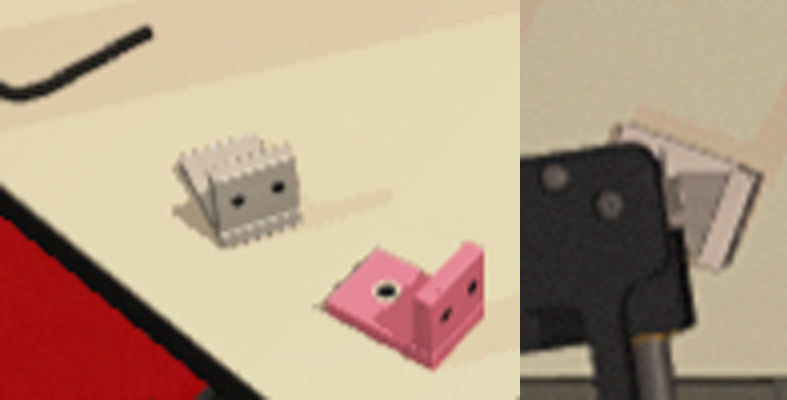

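The small bracket still lies at scene (268,247), with the arm partly hiding it from above. I'll clear the view, remeasure, and regrasp with diagnostics, stopping if the grip is empty.

```bash
cat > pick2.py <<'E'
from h import *
import json,warnings;warnings.simplefilter("ignore")
q=readout.read_q();manip.move_to([.36,-.36,.32],rv(.14))
f=avg("top",3);r=fit(f,"small",(.4915,-.1925,1.21));print("top",r)
g=avg("scene",3);r2=fit(g,"small",(.495,-.1925,1.21));print("scene",r2)
for x in tip_of("scene","small_flange"): print(x["score"],x["xy"])
W=cloud(f);p=r[0];fl=flange("small",p)
m=(np.hypot(W[...,0]-p[0],W[...,1]-p[1])<.06)&(W[...,2]>.03)&(W[...,2]<.06);print("high",m.sum(),np.nanmean(W[m],0),cv2.minAreaRect((W[m][:,:2]*1000).astype(np.float32)),"fl",fl)
print(readout.read_t())
json.dump(p.tolist(),open("small.json","w"))
E
python3 pick2.py
```

```text
top (array([ 0.49152121, -0.19246835,  1.20914113]), np.float64(30.729411764705883), np.float64(763.0))
scene (array([ 0.49528762, -0.19224701,  1.19338886]), np.float64(52.141176470588235), np.float64(576.0))
0.63 [319.1, 275.6]
high 150 [ 0.48292693 -0.21681298  0.0439999 ] ((482.7611389160156, -216.41903686523438), (10.33613395690918, 39.732208251953125), 68.83689880371094) fl [ 0.48267564 -0.21585117]
34.5
```

```bash
cat > pick3.py <<'E'
from h import *
import json
sm=np.array(json.load(open("small.json")))-[.0005,0,0];fl=flange("small",sm);a=sm[2]
manip.move_to([*fl,.09],rv(a));print(readout.read_tool_pos(),readout.read_width())
print("hit",manip.move_l([*fl,.018],feed=.12,force_limit=8),readout.read_tool_pos(),readout.read_orientation(),rv(a),readout.read_force())
manip.close();print("w",readout.read_width(),readout.read_grasp_force(),readout.read_tool_pos(),readout.read_t())
f=grab_frame("scene");cv2.imwrite("pics/p3.png",cv2.resize(f["pixels"][170:310,190:350],None,fx=4,fy=4,interpolation=cv2.INTER_CUBIC))
E
python3 pick3.py
```

```text
[ 0.48294218 -0.21689969  0.09092293] 0.09403111859858611
hit False [ 0.48277213 -0.21654544  0.01867453] [ 5.65596685e-01  3.08882733e+00 -8.96401605e-04] [0.56499578 3.09036959 0.        ] [ 0.27175555  1.12885263 -0.85914918]
w 0.00039740611432795346 0.0 [ 0.48217083 -0.21587278  0.01800527] 37.8083
```

View pics/p3.png

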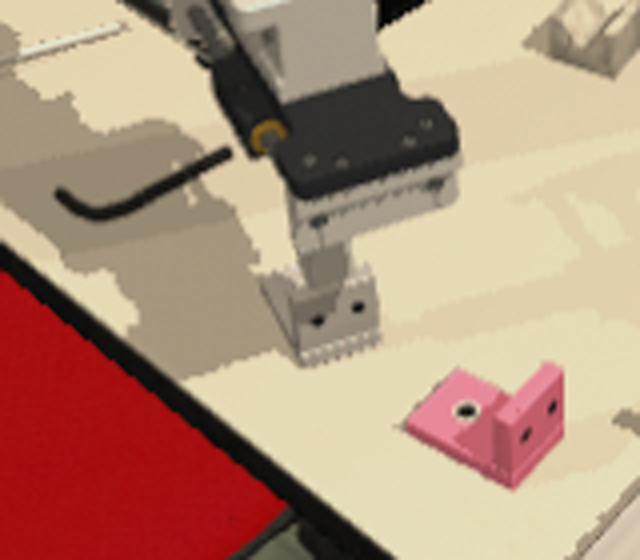

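The picture shows the shut finger rising from behind the flange's top edge, at scene (271,235). The flange at (275,250) is undisturbed. I'll check that against depth, then probe gently by touch.

Run:
```python
from h import *
f=avg("scene",3);W=cloud(f)
for (u,v) in [(271,225),(271,230),(271,234),(271,237),(275,241),(275,244),(275,248),(275,252),(275,256),(268,240),(263,240),(258,240)]: print((u,v),np.round(W[v,u],3),f["pixels"][v,u])
a=1.209;d=np.array([np.cos(a),np.sin(a)]);p=np.array(readout.read_tool_pos())
h=manip.move_l([*(p[:2]-.012*d),p[2]],feed=.05,force_limit=3)
print("outward hit",h,(np.array(readout.read_tool_pos())-p),readout.read_force(),readout.read_t())
f=avg("scene",2);print(fit(f,"small",(.495,-.1925,1.21)),readout.read_width())
```

```text
(271, 225) [ 0.435 -0.284  0.157] [67 74 77]
(271, 230) [ 0.434 -0.283  0.147] [137 154 165]
(271, 234) [ 0.477 -0.226  0.072] [101 116 123]
(271, 237) [ 0.475 -0.227  0.066] [101 115 122]
(275, 241) [ 0.486 -0.224  0.047] [109 124 134]
(275, 244) [ 0.485 -0.223  0.039] [125 141 153]
(275, 248) [ 0.485 -0.223  0.029] [126 142 154]
(275, 252) [ 0.484 -0.222  0.018] [122 137 149]
(275, 256) [ 0.483 -0.222  0.008] [150 169 182]
(268, 240) [ 0.471 -0.224  0.06 ] [ 99 113 120]
(263, 240) [ 0.494 -0.176  0.012] [140 158 171]
(258, 240) [ 0.488 -0.168  0.011] [120 134 146]
outward hit False [-4.36565089e-03 -1.16577242e-02 -1.12722091e-06] [-0.0282513  -0.21681057 -0.24305739] 38.4
(array([ 0.49615221, -0.19088856,  1.19449171]), np.float64(96.2078431372549), np.float64(537.0)) 0.0007421156562070618h.py:43: RuntimeWarning: All-NaN slice encountered
  f["depth"]=np.nan_to_num(np.nanmedian(D,0));return f
```

The shut fingers passed over the flange with no contact, so the physical tips sit roughly 27–32 mm above the reported TCP. The medium was gripped only by its top few millimetres. I'll go lower, guarded by force, and stop if there is no grip.

```bash
cat > pick4.py <<'E'
from h import *
import json,warnings,sys;warnings.simplefilter("ignore")
W=cloud(avg("scene",2));p=np.array(readout.read_tool_pos())
k=(np.hypot(W[...,0]-p[0],W[...,1]-p[1])<.018)&(W[...,1]<p[1]-.006);print("finger pts min z",np.sort(W[k][:,2])[:8])
o=json.load(open("m.json"));b=np.array([.0005,0,0])
sm=np.array(o["topsmall"])-b;fl=flange("small",sm);a=sm[2]
manip.move_l([*p[:2],.05],feed=.2);manip.open_jaws()
manip.move_l([*fl,.03],feed=.15)
h=manip.move_l([*fl,-.004],feed=.06,force_limit=6);z=readout.read_tool_pos()[2];print("hit",h,z)
if h: manip.move_l([*fl,z+.002],feed=.05)
manip.close();z=readout.read_tool_pos()[2];w=readout.read_width();print("w",w,readout.read_grasp_force(),z,readout.read_t())
json.dump(float(z),open("z.json","w"))
if w<.006: sys.exit("empty")
manip.move_l([*fl,.12],feed=.2);print("w",readout.read_width(),readout.read_force(),readout.read_t())
E
python3 pick4.py
```

```text
finger pts min z [-0.74401663 -0.74372495 -0.7433846  -0.74138004 -0.74125867 -0.74091362
 -0.74073465 -0.7403705 ]
hit False -0.004128650855820017
w 0.009435218974204834 29.999908804893494 -0.0040074580553609435 42.6333
w 0.009964819179401606 [ 0.00658474  0.46319197 -1.30855963] 43.4
```

```bash
cat > place_small.py <<'E'
from h import *
import json,warnings;warnings.simplefilter("ignore")
o=json.load(open("m.json"));lg=np.array(o["toplarge"])-[.0005,0,0]
d=np.array([np.cos(lg[2]),np.sin(lg[2])]);nn=np.array([-d[1],d[0]])
t=target("small",lg);fl=flange("small",t);a=t[2]
manip.move_to([*fl,.10],rv(a))
manip.move_l([*fl,.026],feed=.15)
print("hit",manip.move_l([*fl,.011],feed=.03,force_limit=4),readout.read_tool_pos(),readout.read_width())
manip.open_jaws()
manip.move_l([*fl,.12],feed=.25)
manip.move_to([.40,-.22,.26],rv(a));print(readout.read_t())
for c in("top","scene"):
    f=avg(c,3)
    Lg=np.array(o[c+"large"]);T=target("small",Lg)
    W=cloud(f);al=(W[...,:2]-Lg[:2])@d
    mk=(W[...,2]>.025)&(W[...,2]<.1)&(al<.042)&(np.hypot(W[...,0]-T[0],W[...,1]-T[1])<.052)
    r=fit(f,"small",T,z0=.02,mask=mk);e=r[0]-T
    print(c,r[1:],np.round([d@e[:2]*1e3,nn@e[:2]*1e3,np.degrees(wrap(e[2]))],2))
    Tm=target("medium",Lg)
    fm=(W[...,2]>.045)&(W[...,2]<.075)&(al>.03)&(np.hypot(W[...,0]-Tm[0],W[...,1]-Tm[1])<.07)
    e=np.nanmean(W[fm],0)[:2]-Lg[:2];print("med flange top al/lat mm",fm.sum(),d@e*1e3,nn@e*1e3)
    cv2.imwrite(f"pics/fin_{c}.png",f["pixels"])
print(readout.read_t())
E
python3 place_small.py
```

```text
hit True [ 0.46470066 -0.41794267  0.01568629] 0.009782694637980134
48.1667
top (np.float64(65.43921568627451), np.float64(856.0)) [ 0.11 -1.86  0.29]
med flange top al/lat mm 183 54.63547232002929 0.6899403341852098
scene (np.float64(77.07450980392156), np.float64(878.0)) [-0.7  -1.94  2.07]
med flange top al/lat mm 309 50.46532555374008 -2.915617958797057
48.4667
```

Run:
```python
from h import *
import json,warnings;warnings.simplefilter("ignore")
o=json.load(open("m.json"));Lg=np.array(o["toplarge"]);d=np.array([np.cos(Lg[2]),np.sin(Lg[2])]);nn=np.array([-d[1],d[0]])
W=cloud(avg("top",3));e=W[...,:2]-Lg[:2];al=e@d*1e3;la=e@nn*1e3;z=W[...,2]
for n,m in dict(large=(abs(la)<40)&(al<-50)&(al>-70)&(z>.016)&(z<.035),small=(abs(la)<40)&(abs(al+30)<12)&(z>.055)&(z<.075),smleg=(abs(la)<40)&(abs(al-5)<15)&(z>.025)&(z<.04),med=(abs(la)<40)&(abs(al-53)<12)&(z>.05)&(z<.07)).items():
    print(n,m.sum(),"al",np.percentile(al[m],[2,50,98]).round(1),"lat",np.percentile(la[m],[2,50,98]).round(1),"z",np.median(z[m]).round(4))
```

```text
large 184 al [-59.3 -54.7 -50.3] lat [-28.2   0.2  29.3] z 0.0239
small 154 al [-34.  -29.  -24.3] lat [-20.9  -1.5  17.8] z 0.0649
smleg 402 al [-9.3  5.  19.5] lat [-20.9  -1.3  18.1] z 0.0298
med 181 al [49.8 54.7 59.6] lat [-23.6   0.5  24.6] z 0.0596
```

Heights and flushness are right, but the small is about 1.7 mm to one side. There's time for one quick nudge.

```bash
cat > fix_small.py <<'E'
from h import *
import json,warnings;warnings.simplefilter("ignore")
o=json.load(open("m.json"));Lg=np.array(o["toplarge"]);d=np.array([np.cos(Lg[2]),np.sin(Lg[2])]);nn=np.array([-d[1],d[0]])
t=target("small",Lg-[.0005,0,0]);fl=flange("small",t);a=t[2]
manip.move_to([*fl,.07],rv(a))
manip.move_l([*fl,.017],feed=.15,force_limit=8)
manip.close();print(readout.read_width())
g=fl-.0004*d+.0018*nn
manip.move_l([*g,.020],feed=.03)
print(manip.move_l([*g,.011],feed=.03,force_limit=4),readout.read_tool_pos())
manip.open_jaws();manip.move_l([*g,.09],feed=.25)
manip.move_to([.40,-.22,.2],rv(a));print(readout.read_t())
W=cloud(avg("top",3));e=W[...,:2]-Lg[:2];al=e@d*1e3;la=e@nn*1e3;z=W[...,2]
for n,m in dict(large=(abs(la)<40)&(al<-50)&(al>-70)&(z>.016)&(z<.035),small=(abs(la)<40)&(abs(al+30)<12)&(z>.055)&(z<.075),smleg=(abs(la)<40)&(abs(al-5)<15)&(z>.025)&(z<.04),med=(abs(la)<40)&(abs(al-53)<12)&(z>.05)&(z<.07)).items():
    print(n,m.sum(),"al",np.percentile(al[m],[2,50,98]).round(1),"lat",np.percentile(la[m],[2,50,98]).round(1),"z",np.median(z[m]).round(4))
print(readout.read_t())
E
python3 fix_small.py
```

```text
0.009426283942873875
True [ 0.46399725 -0.41613125  0.01670195]
54.6667
large 184 al [-59.4 -54.7 -50.2] lat [-28.3   0.1  29.5] z 0.024
small 157 al [-34.6 -29.5 -24.7] lat [-19.7   0.1  19.5] z 0.0647
smleg 401 al [-9.3  5.1 19.4] lat [-19.1   0.   19.4] z 0.0299
med 180 al [49.9 54.7 59.6] lat [-23.5   0.2  24.6] z 0.0597
54.8167
```

All three are aligned to within about half a millimetre, so I'm handing in.

```bash
python3 -c "
from cell import close_job
print(close_job())"
```

```text
the job is handed in; nothing more can be done
None
```

The three brackets are piled as asked, each in line and flush to within about 0.5 mm by the top camera, and the job was handed in at about 55 s (limit 61 s); I have not seen the judge's result.

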